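# Press the cover into the terminal box

## Robot

A 6-joint arm with a two-finger parallel gripper is mounted at the origin on a cart in front of the work surface, level with it; the furniture and walls round the work are solid. World frame = base frame: x ahead of the robot, y to its left, z up, the work surface at z = 0. Lengths are in mm, angles in rad, forces in N, time in s.
With the tool pointing down it reaches from about 350 to 875 mm from the base axis. Payload 4.2 kg.
Tool frame: the origin (TCP) lies midway between the tips of the shut fingers; the grasp point (between the pads) lies 19 mm behind it (arm.grasp_offset is the distance from the TCP to the grasp point, in mm); z points along the fingers, y is the line along which they close (so a half turn about z gives the same grasp; the last joint's range is limited). The gripper opens to 85 mm and grips with 20 to 120 N. Pads are 22 mm wide; open, the fingers measure 114 mm over their backs; the gripper's body (76 mm by 85 mm) begins 54 mm behind the grasp point. The pads swing forward as they close: fully open they stand 13 mm farther back than shut.
Start: joints at [1.432, 0.385, 0.008, 0, -1.194, -0.259], TCP at [242.086, 576.189, 231.312] pointing down, gripper open.
Joint ranges: [-3.14, 3.14], [-1.21, 2.06], [-1.07, 1.41], [-3.16, 2.05], [-2.99, -0.16], [-3.1, 3.1]. Speed limits (rad/s): [2.79, 2.79, 3.14, 3.14, 3.14, 3.14].

## Interface

Orientations are given as a unit quaternion [x, y, z, w].
In Python, from bench import arm gives the robot as it stands. The module is installed in compiled form; this text tells all that it offers.
- The arm moves only by the tool servo_tool, never from a script. Its argument "increments" is a list of rows, each a list of 7 numbers: the opening, from 0 (shut) to 1 (fully open), then the shift along the tool's x, y, z in m, then the turn, a rotation vector about the tool's x, y, z in degrees. In form: [[grip, x, y, z, ax, ay, az], ...]. A call has 1 to 12 rows; each row is the pose to reach, as a shift and turn from the pose commanded when the call began, along the tool's axes at that moment; what a row does not reach only later rows make up. A row lasts 1/8 s, in which the tool goes at most 62.5 mm and 10.7 degrees, less where a joint would pass 70% of its speed; a pose out of reach is approached as far as the arm can. A call with a gripper value outside its range is refused whole. The fingers move at their own pace and stop on an object; the grip force is fixed at half the most. Time passes only in rows, so rows that repeat a pose let the fingers close. It gives the time, the measured TCP pose, the force, the opening and the grip force at its end, in the units of the state.
- arm.read_state(): the state, without advancing time (a new reading comes with each control period).
- arm.get_image(name): name is "scene" or "top" or "wrist"; returns a dict with "color" (480x640x3 uint8, red, green, blue), "fx", "fy", "cx", "cy" (pixels), "rvec" (rotation vector, rad) and "tvec" (3), from world to camera coordinates, as OpenCV has them; the wrist camera has in their place "hand_eye" (4x4, takes a point from camera to tool coordinates, whose origin is the TCP and whose axes are the flange's). Camera axes: x right, y down, z forward; pixel columns grow to the right and rows downward; lengths in mm; the calibration is good to about 2 mm. A picture is of the moment at which its call begins: read the wrist's pose just before it. There is no depth.
- arm.job_done(): hands the job in; it is judged then, once.
Trained networks look in the newest picture that a camera, given by its name, has taken for a name from the list of things; names that differ only in an ending like _2 or _b are one class to them, and where a whole thing is asked for, a point or a joint stands for the part that bears it (a point fixed in the world has none). Each returns a list of dicts, best first, with "p" (0 to 1); they miss things now and then, are a little off and sometimes report something else, mostly with a low value. They report only what shows in the picture. A call takes as long as a camera call. They do not tell look-alikes from the thing itself.
- arm.look_for(camera, thing): "box" ([centre column, centre row, width, height] in pixels, round what is visible of it).
- arm.spot_point(camera, thing): "centre" ([column, row] in pixels: a listed point, or the origin of a listed thing).
The state is a dict: "clock": time; "joints": joint angles; "joint_vel": joint speeds; "joint_efforts": joint torques, N m; "position": TCP position; "ee_rot": TCP orientation; "contact_force": force on the tool from outside, world axes, zero at the start; "wrist_torque": the same for the moment, N m; "gripper_width": finger opening in mm; "grasp_force": force on a finger pad.
Only numpy, scipy, OpenCV 4.12 (cv2) and the standard library are available. Lean on these libraries where they do the work, as an engineer would, in place of code of your own. Each camera call takes 0.05 s, during which the arm holds its last target. There are 200 camera calls.

## Task

Close the open blue terminal box: take the bare aluminium cover plate with the yellow grip, lay it in the mouth of the box with its long side along the long side of the box, and press it down until it snaps past both sprung steel tongues and lies level and fully home on the ledge inside. Set it down, do not drop it from a height; leave the small black cover with the blue grip where it lies, and let go at the end.

Things in the scene. Friction and masses are not known exactly. Their poses are not given: they have to be found in the camera images.
- cover_yellow: Loose aluminium cover plate, 100 x 76 x 6 mm (x, y, z), 120 g, lying flat. In its centre an upright yellow grip block: 50 mm along x, 14 mm thick along y, top 42 mm above the plate's underside; wider foot (22 mm) below 9 mm. Grip it across the 14 mm near its top, so that opening fingers clear the box. Origin: centre of the underside, z up. A half turn makes no difference.
- terminal_box: Blue box with open top, fixed to the bench, 142 x 120 mm (x, y), rim 54 mm high. Origin: centre of its underside, z up, long side along x. Inside, a ledge at z = 34 mm in a pocket 112 x 84 mm; from z = 42 mm up the grey sides flare out 8 mm and guide the cover in. In the middle of each long side a sloped steel tongue, 40 mm wide, top at z = 58 mm, is sprung inward.
- seat (a point): Centre of the ledge in the terminal box, 34 mm above the bench; axes as the box's. A cover just laid in rests on the tongues, its underside about 12 mm above this; 7 to 15 N down on its middle (say on the grip's top, closed fingers) takes it past them, often one side first, onto the ledge, where they hold it. Home, its underside is at this height and its grip's top 42 mm above.
- cover_small: Small loose black cover, 74 x 60 x 6 mm, with a blue grip block of the same shape; it belongs to another box and must stay where it is. Origin: centre of its underside.
Things that resemble listed ones, but are neither listed nor needed, are in the scene too. Of the things that look like the cover_yellow, take the one that is nearest to the robot's base at the start.

How it is judged:
By the outcome, as a careful person would: the job done as asked, in the order asked, and still so for the second after the job is handed in, with the robot touching nothing.
It also fails if it takes over 48 s, if anything falls off the work surface, if the arm or the gripper's body presses on something with over 40 N, if the wrist force passes 120 N, or if a joint passes its speed limit or range.

## Working session

There is one attempt and no reset: what is moved stays moved. The work goes in short steps, Python scripts to look and compute and a tool call to move; the robot and the scene stay as the last step left them, time stands still between calls to the robot, and variables do not carry over. Pictures are saved under pics/ and viewed, at most 10 in all, crops included, and the job is handed in when it is done.

Besides the shell and the picture viewer there is one more tool, called after "Emit:" as name([rows], argument=value, ...), one row to a line, values as JSON. servo_tool: Moves the arm, as the interface text tells. Its arguments: {"type":"object","properties":{"increments":{"type":"array","items":{"type":"array","items":{"type":"number"}}}},"required":["increments"]}

```bash
mkdir -p pics; cat > h.py <<'E'
import numpy as np, cv2
from scipy.spatial.transform import Rotation as R
from bench import arm
def cam(name):
    s=arm.read_state(); im=arm.get_image(name)
    K=np.array([[im['fx'],0,im['cx']],[0,im['fy'],im['cy']],[0,0,1]])
    if name=='wrist':
        H=np.array(im['hand_eye']); Rt=R.from_quat(s['ee_rot']).as_matrix()
        Rc=Rt@H[:3,:3]; c=Rt@H[:3,3]+np.array(s['position'])
    else:
        Rw=cv2.Rodrigues(np.array(im['rvec'],float))[0]; Rc=Rw.T; c=-Rc@np.array(im['tvec'],float).ravel()
    return dict(img=im['color'],K=K,R=Rc,c=c)
def ray(C,px):
    d=C['R']@np.linalg.inv(C['K'])@np.array([px[0],px[1],1.]); return d/np.linalg.norm(d)
def atz(C,px,z):
    d=ray(C,px); return C['c']+d*(z-C['c'][2])/d[2]
def tri(*cp):
    A=0;b=0
    for C,p in cp:
        d=ray(C,p);M=np.eye(3)-np.outer(d,d);A=A+M;b=b+M@C['c']
    X=np.linalg.solve(A,b)
    return X,[np.linalg.norm(np.cross(ray(C,p),X-C['c'])) for C,p in cp]
def proj(C,X):
    q=C['K']@(C['R'].T@(np.array(X,float)-C['c'])); return q[:2]/q[2]
def save(n,img): cv2.imwrite('pics/'+n,cv2.cvtColor(img,cv2.COLOR_RGB2BGR))
E
python3 - <<'E'
from h import *
for n in ['scene','top']:
    C=cam(n); save(n+'0.png',C['img']); print(n,C['c'].round())
    for t in ['cover_yellow','terminal_box','cover_small','seat']:
        for f in ([arm.look_for,arm.spot_point] if t!='seat' else [arm.spot_point]):
            for r in f(n,t)[:4]:
                k='box' if 'box' in r else 'centre'
                print(n,t,k,np.round(r[k]),round(r['p'],2), atz(C,r[k][:2],0).round() if k=='centre' else '')
s=arm.read_state();print(s['position'],s['ee_rot'],s['clock'],s['contact_force'])
E
```

```text
scene [ -92. -798.  895.]
scene cover_yellow box [290. 257.  51.  36.] 0.84 
scene cover_yellow box [472. 347.  64.  55.] 0.81 
scene cover_yellow centre [471. 345.] 0.77 [ 569. -502.    0.]
scene cover_yellow centre [287. 258.] 0.66 [475. -85.   0.]
scene terminal_box box [250. 185.  77.  63.] 0.83 
scene terminal_box centre [252. 192.] 0.6 [568. 148.  -0.]
scene cover_small box [389. 309.  38.  41.] 0.74 
scene cover_small centre [387. 312.] 0.69 [ 517. -338.   -0.]
scene seat centre [250. 180.] 0.72 [595. 189.   0.]
top [ 454. -159.  951.]
top cover_yellow box [278. 253.  45.  53.] 0.7 
top cover_yellow box [476. 218.  51.  45.] 0.69 
top cover_yellow centre [474. 220.] 0.86 [ 560. -499.    0.]
top cover_yellow centre [282. 254.] 0.85 [477. -94.   0.]
top cover_yellow centre [168. 212.] 0.57 [560. 149.   0.]
top terminal_box box [167. 210.  84.  80.] 0.63 
top terminal_box centre [170. 212.] 0.95 [560. 145.   0.]
top cover_small box [398. 239.  38.  44.] 0.92 
top cover_small centre [395. 241.] 0.89 [ 510. -333.    0.]
top seat centre [159. 210.] 0.62 [564. 167.   0.]
[242.07464056 576.18698595 231.34445794] [ 9.80287059e-01 -1.97578543e-01  1.49262125e-06 -2.85984256e-05] 0.8 [-0.40856304  0.12796125  1.08093979]
```

View pics/scene0.png

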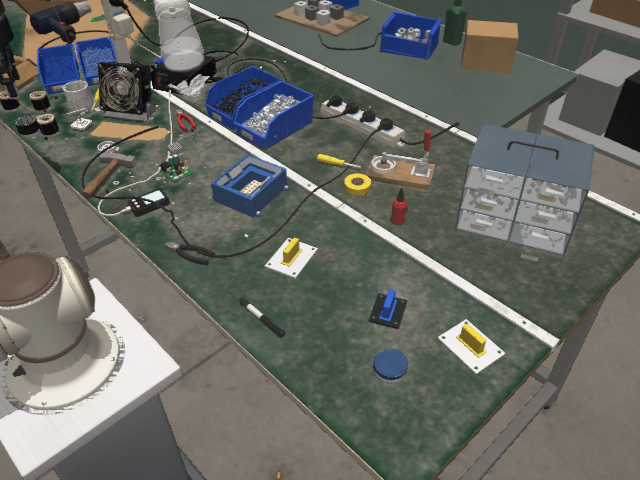

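View pics/top0.png

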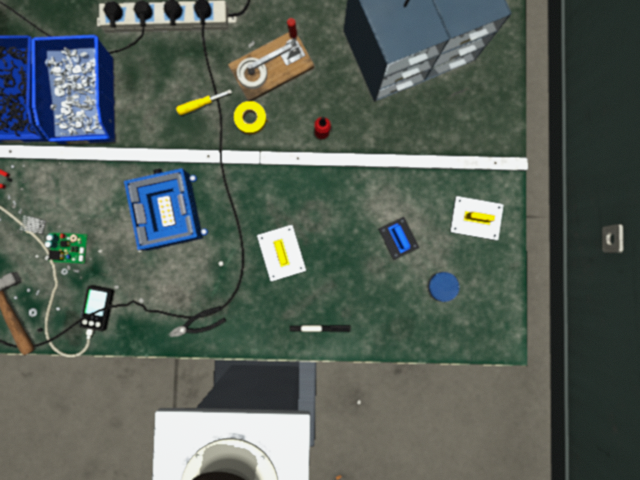

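Both pictures show two look-alikes for the yellow-gripped cover, at top (281,252) / scene (291,257) and at top (476,217) / scene (472,347). The first, at about (475,-90), is about 485 mm from the base. The second is about 750 mm away, so I choose the first. The other candidates are the small black cover at top (398,239), which must stay, and the box at top (163,210). Next come close wrist views of the box and then the cover.

```bash
cat >> h.py <<'E'
def go(target,yaw_deg):
    """increments (m, deg) from current measured pose to TCP target, tool down, tool x at yaw"""
    s=arm.read_state(); Rt=R.from_quat(s['ee_rot'])
    Rd=R.from_euler('z',yaw_deg,degrees=True)*R.from_euler('x',180,degrees=True)
    d=Rt.inv().apply(np.array(target)-np.array(s['position']))/1000
    rv=(Rt.inv()*Rd).as_rotvec(degrees=True)
    print('shift',d.round(4),'turn',rv.round(2),'t',s['clock'],'pos',np.round(s['position'],1),'F',np.round(s['contact_force'],1),'w',s['gripper_width'])
E
python3 - <<'E'
from h import *
im=arm.get_image('wrist');print(np.round(im['hand_eye'],3),im['fx'])
go([500,150,300],11)
E
```

```text
[[ 0.00000e+00 -9.65000e-01 -2.63000e-01  6.64330e+01]
 [ 1.00000e+00 -0.00000e+00  1.00000e-03 -2.85000e-01]
 [-1.00000e-03 -2.63000e-01  9.65000e-01 -1.42936e+02]
 [ 0.00000e+00  0.00000e+00  0.00000e+00  1.00000e+00]] 402.3403391343614
shift [ 0.4029  0.293  -0.0687] turn [ -0.    -0.   -33.79] t 0.85 pos [242.1 576.2 231.3] F [ 1.2 -0.1 -0.1] w 85.98260357261836
```

Emit:
servo_tool([
  [1,0.04,0.025,-0.03,0,0,-3],
  [1,0.08,0.05,-0.069,0,0,-6],
  [1,0.12,0.075,-0.069,0,0,-9],
  [1,0.16,0.1,-0.069,0,0,-12],
  [1,0.2,0.125,-0.069,0,0,-15],
  [1,0.24,0.15,-0.069,0,0,-18],
  [1,0.28,0.175,-0.069,0,0,-21],
  [1,0.32,0.2,-0.069,0,0,-24],
  [1,0.36,0.225,-0.069,0,0,-27],
  [1,0.4,0.25,-0.069,0,0,-30],
  [1,0.444,0.275,-0.069,0,0,-33.8],
  [1,0.444,0.275,-0.069,0,0,-33.8],
])

```text
clock: 2.35
position: [546.2, 148.1, 299.9]
ee_rot: [0.996, 0.094, -0.0, 0.0]
contact_force: [-0.2, -0.4, -0.1]
gripper_width: 85.6
grasp_force: 0.0
```

```bash
python3 - <<'E'
from h import *
import pickle
C=cam('wrist'); save('w_box.png',C['img']); pickle.dump(C,open('w_box.pkl','wb'))
for t in ['terminal_box','seat']:
    for r in arm.spot_point('wrist',t)[:2]: print(t,np.round(r['centre']),r['p'],atz(C,r['centre'],0 if t!='seat' else 34).round(1))
go([455,-92,300],20)
E
```

```text
terminal_box [320. 178.] 0.88 [562.8 146.9   0. ]
seat [320. 182.] 0.87 [562.7 146.5  34. ]
shift [-0.1343  0.2212  0.0003] turn [-0.01  0.01 -9.01] t 2.5 pos [544.7 150.8 300.3] F [-0.4  0.9 -0.2] w 85.36751887741536
```

View pics/w_box.png

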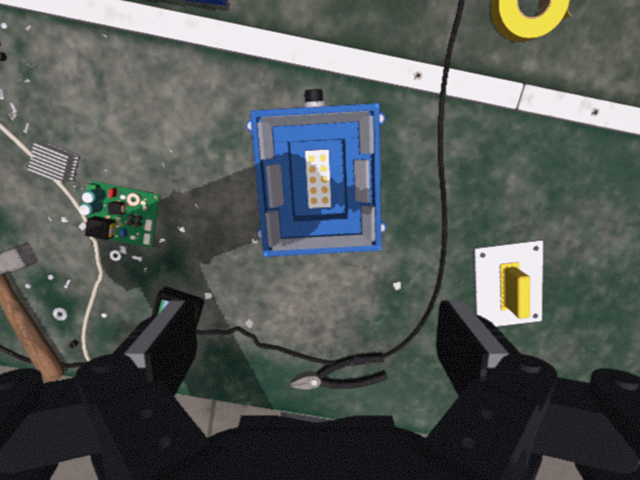

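The wrist view shows the box with its rim corners near (249,112), (379,104), (381,247) and (265,255), and tongues at (273,186) and (362,180). The chosen cover is at (510,283). Next I go above the cover.

Emit:
servo_tool([
  [1,-0.03,0.045,0,0,0,-1],
  [1,-0.06,0.09,0,0,0,-2],
  [1,-0.09,0.135,0,0,0,-3],
  [1,-0.11,0.18,0,0,0,-3],
  [1,-0.13,0.22,0,0,0,-3],
  [1,-0.13,0.22,0,0,0,-3],
])

```text
clock: 3.25
position: [458.3, -91.1, 300.9]
ee_rot: [0.993, 0.121, 0.0, -0.0]
contact_force: [-0.5, 0.7, 0.1]
gripper_width: 85.3
grasp_force: 0.0
```

```bash
cat > plate.py <<'E'
from h import *
import pickle
def plate(C,near):
    hsv=cv2.cvtColor(C['img'],cv2.COLOR_RGB2HSV)
    w=((hsv[...,1]<45)&(hsv[...,2]>150)).astype(np.uint8)
    y=((hsv[...,0]>18)&(hsv[...,0]<35)&(hsv[...,1]>120)&(hsv[...,2]>60)).astype(np.uint8)
    m=cv2.morphologyEx(w|y,cv2.MORPH_CLOSE,np.ones((7,7)))
    n,l,st,ce=cv2.connectedComponentsWithStats(m)
    k=min([i for i in range(1,n) if st[i,4]>1500],key=lambda i:np.hypot(*(ce[i]-near)))
    c=max(cv2.findContours((l==k).astype(np.uint8),0,2)[0],key=cv2.contourArea)
    ap=cv2.approxPolyDP(cv2.convexHull(c),0.04*cv2.arcLength(c,True),True)[:,0]
    return ap,y
E
python3 - <<'E'
from plate import *
C=cam('wrist'); save('w_cov.png',C['img']); pickle.dump(C,open('w_cov.pkl','wb'))
B=pickle.load(open('w_box.pkl','rb'))
for X,n in ((C,(320,190)),(B,(510,283))):
    ap,_=plate(X,n); print(ap.tolist()); print([atz(X,p,6)[:2].round(1).tolist() for p in ap])
    P=np.array([atz(X,p,6)[:2] for p in ap],np.float32); print(cv2.minAreaRect(P))
for r in arm.spot_point('wrist','cover_yellow')[:2]: print(np.round(r['centre']),r['p'],atz(C,r['centre'],0).round(1))
E
```

```text
[[350, 114], [360, 214], [293, 220], [282, 128]]
[[547.1, -105.5], [447.6, -144.0], [423.1, -73.4], [516.5, -40.0]]
((483.9101257324219, -89.94766235351562), (106.73774719238281, 74.63821411132812), 21.131969451904297)
[[542, 241], [541, 320], [477, 314], [475, 249]]
[[540.4, -112.4], [446.9, -143.6], [440.2, -66.5], [517.2, -40.9]]
((482.07061767578125, -92.27111053466797), (99.09502410888672, 75.35301971435547), 18.368249893188477)
[322. 172.] 0.57 [481.7 -92.3   0. ]
```

View pics/w_cov.png

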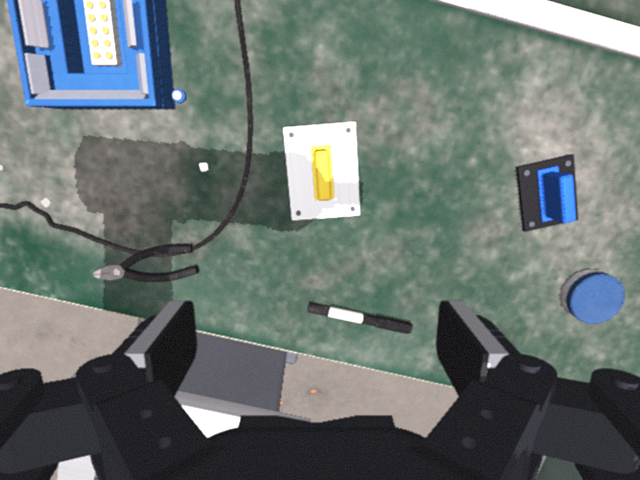

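The wrist view shows the cover at (322,172) and its yellow grip at (322,174). The small black cover is at (548,192) and the box is partly in view at top left. Next is a close crop to check the choice and read off the corners.

```bash
python3 - <<'E'
from h import *
import pickle
C=pickle.load(open('w_cov.pkl','rb'));B=pickle.load(open('w_box.pkl','rb'))
a=cv2.resize(C['img'][110:230,270:370],None,fx=4,fy=4,interpolation=2)
b=cv2.resize(B['img'][95:265,240:395],None,fx=2.5,fy=2.5,interpolation=2)
o=np.zeros((480,800,3),np.uint8);o[:,:400]=a;o[:425,405:405+b.shape[1]]=b
save('crop.png',o)
E
```

```text
(no output)
```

View pics/crop.png

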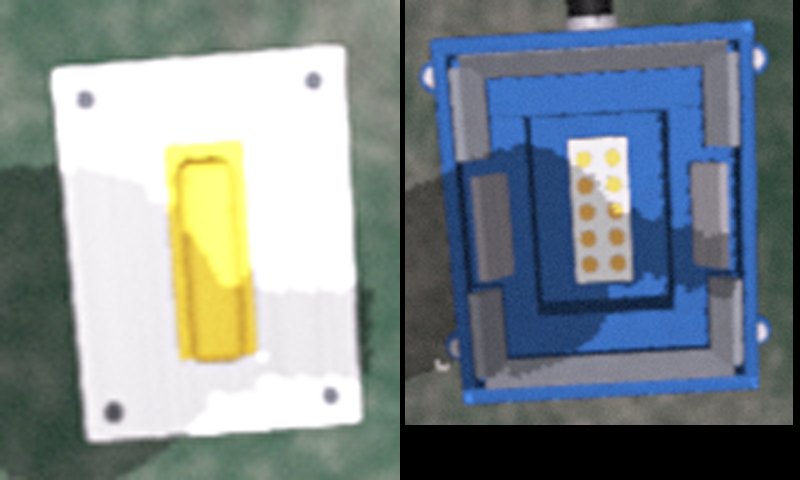

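The crop confirms a bare plate with a yellow grip, with its corners at crop (52,72), (343,46), (361,421) and (88,440). The box rim is clean, with tongues mid-side. Now I compute the poses from two views.

```bash
python3 - <<'E'
from h import *
import pickle
C=pickle.load(open('w_cov.pkl','rb'));B=pickle.load(open('w_box.pkl','rb'))
f=lambda L:[np.array([u/4+270-.4,v/4+110-.4]) for u,v in L]
g=lambda L:[np.array([(u-405)/2.5+240-.3,v/2.5+95-.3]) for u,v in L]
pc=f([(52,72),(343,46),(361,421),(88,440)]); gt=f([(178,163),(230,160),(244,355),(193,360)])
bc=[(474,248),(543,241),(543,321),(477,327)]
def fit(C,ps,z):
    P=np.array([atz(C,p,z)[:2] for p in ps],np.float32); c=P.mean(0)
    ax=(P[0]+P[1]-P[2]-P[3]);print(z,c.round(1),'len',round(np.linalg.norm(ax)/2,1),'wid',round(np.linalg.norm(P[0]+P[3]-P[1]-P[2])/2,1),'yaw',np.degrees(np.arctan2(ax[1],ax[0])).round(1))
fit(C,pc,6);fit(B,bc,6);fit(C,gt,42)
for a,b in zip(pc,bc): X,e=tri((C,a),(B,b));print(X.round(1),np.round(e,1))
rb=g([(432,40),(752,22),(757,388),(467,402)]);fit(B,rb,54)
S=cam('scene');T=cam('top')
h={}
for n in('scene','top'):
    for t in ('terminal_box','seat','cover_yellow'):
        r=arm.spot_point(n,t); Xs=[q['centre'] for q in r]
        h[n,t]=Xs
E
```

```text
6 [482.1 -92.3] len 99.5 wid 76.2 yaw 18.3
6 [482.2 -92.7] len 99.8 wid 77.8 yaw 19.0
42 [482.9 -91.6] len 48.4 wid 12.8 yaw 18.4
[517.3 -40.4   3.6] [0.3 0.3]
[ 541.2 -112.5    7.8] [0.4 0.4]
[ 447.5 -143.5   10.1] [0.2 0.2]
[423.2 -71.9   4.9] [0.2 0.2]
54 [563.1 148.7] len 140.2 wid 117.6 yaw 14.0
```

```bash
python3 - <<'E'
from h import *
go([482.3,-92.1,17],18.3)
E
```

```text
shift [0.0216 0.008  0.2832] turn [-0.    0.01 -4.23] t 3.75 pos [459.5 -89.6 300.2] F [ 0.6 -0.6  0.3] w 85.75546918056422
```

Emit:
servo_tool([
  [1,0.01,0.004,0.03,0,0,-2],
  [1,0.0216,0.008,0.07,0,0,-4.2],
  [1,0.0216,0.008,0.11,0,0,-4.2],
  [1,0.0216,0.008,0.15,0,0,-4.2],
  [1,0.0216,0.008,0.18,0,0,-4.2],
  [1,0.0216,0.008,0.18,0,0,-4.2],
  [1,0.0216,0.008,0.18,0,0,-4.2],
])

```text
clock: 4.62
position: [483.3, -92.6, 121.5]
ee_rot: [0.987, 0.159, 0.001, 0.0]
contact_force: [0.3, 0.0, 0.2]
gripper_width: 85.5
grasp_force: 0.0
```

```bash
python3 - <<'E'
from h import *
C=cam('wrist'); save('w_g.png',C['img'])
go([482.3,-92.1,17],18.3)
E
```

```text
shift [-0.0013 -0.0009  0.1049] turn [ 0.06 -0.17 -0.06] t 4.675 pos [483.5 -92.5 121.9] F [-0.6  0.2  0.3] w 85.32127348915368
```

View pics/w_g.png

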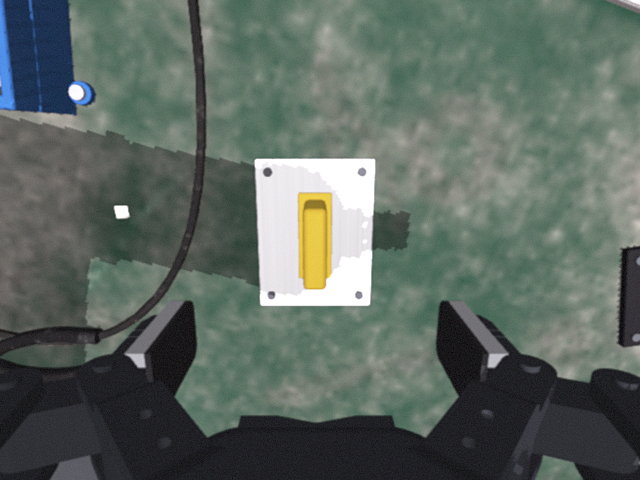

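The view shows the plate squared up in the picture, with corners (255,159), (375,159), (371,305) and (261,305), and the grip upright at (315,245) between the fingers. I descend and grip.

Emit:
servo_tool([
  [1,-0.001,0,0.03,0,0,0],
  [1,-0.001,0,0.06,0,0,0],
  [1,-0.001,0,0.085,0,0,0],
  [1,-0.001,0,0.1,0,0,0],
  [1,-0.001,0,0.104,0,0,0],
  [1,-0.001,0,0.104,0,0,0],
  [0.5,-0.001,0,0.104,0,0,0],
  [0,-0.001,0,0.104,0,0,0],
  [0,-0.001,0,0.104,0,0,0],
  [0,-0.001,0,0.104,0,0,0],
  [0,-0.001,0,0.104,0,0,0],
  [0,-0.001,0,0.104,0,0,0],
])

```text
clock: 6.18
position: [481.5, -92.9, 16.6]
ee_rot: [0.987, 0.158, 0.0, 0.0]
contact_force: [-0.1, 0.4, 3.8]
gripper_width: 12.8
grasp_force: 59.3
```

Emit:
servo_tool([
  [0,0,0,0,0,0,0],
  [0,0,0,0,0,0,0],
  [0,0,0,0,0,0,0],
])

```text
clock: 6.55
position: [481.5, -92.9, 16.6]
ee_rot: [0.987, 0.158, 0.0, 0.0]
contact_force: [-1.3, 1.0, 6.1]
gripper_width: 13.0
grasp_force: 59.3
```

Emit:
servo_tool([
  [0,0,0,-0.02,0,0,0],
  [0,0,0,-0.06,0,0,0],
  [0,0,0,-0.1,0,0,0],
  [0,0,0,-0.14,0,0,0],
  [0,0,0,-0.16,0,0,0],
  [0,0,0,-0.16,0,0,0],
])

```text
clock: 7.3
position: [481.5, -92.8, 176.9]
ee_rot: [0.987, 0.158, 0.001, -0.0]
contact_force: [0.1, -0.4, -2.1]
gripper_width: 12.9
grasp_force: 58.7
```

```bash
python3 - <<'E'
from h import *
print(arm.read_state()['grasp_force'])
go([563,148.5,160],14)
E
```

```text
58.652878403663635
shift [ 0.1527 -0.2038  0.0173] turn [-0.01 -0.14  4.19] t 7.3 pos [481.5 -92.8 176.9] F [ 0.1 -0.4 -2.1] w 12.946470192325318
```

Emit:
servo_tool([
  [0,0.01,-0.03,0,0,0,1],
  [0,0.02,-0.07,0,0,0,2],
  [0,0.03,-0.11,0,0,0,3],
  [0,0.04,-0.15,0,0,0,4],
  [0,0.045,-0.18,0,0,0,4.2],
  [0,0.05,-0.204,0,0,0,4.2],
  [0,0.05,-0.204,0,0,0,4.2],
  [0,0.05,-0.204,0,0,0,4.2],
])

```text
clock: 8.3
position: [464.2, 115.8, 174.9]
ee_rot: [0.993, 0.122, -0.001, 0.001]
contact_force: [-0.4, -0.4, -1.4]
gripper_width: 12.9
grasp_force: 58.8
```

```bash
python3 - <<'E'
from h import *
import pickle
C=cam('wrist'); save('w_h.png',C['img']);pickle.dump(C,open('w_h.pkl','wb'))
for t in ['terminal_box','seat']:
    for r in arm.spot_point('wrist',t)[:2]: print(t,np.round(r['centre']),r['p'],atz(C,r['centre'],0 if t!='seat' else 34).round(1))
go([563,148.5,160],14)
E
```

```text
terminal_box [305.  79.] 0.69 [561.2 148.2   0. ]
terminal_box [303.  69.] 0.42 [568.1 151.1   0. ]
seat [303.  70.] 0.68 [563.2 149.4  34. ]
shift [ 0.1033 -0.0083  0.0157] turn [ 0.01  0.06 -0.06] t 8.45 pos [464.8 115.6 175.8] F [ 0.5  0.  -1.2] w 13.002278912701591
```

View pics/w_h.png

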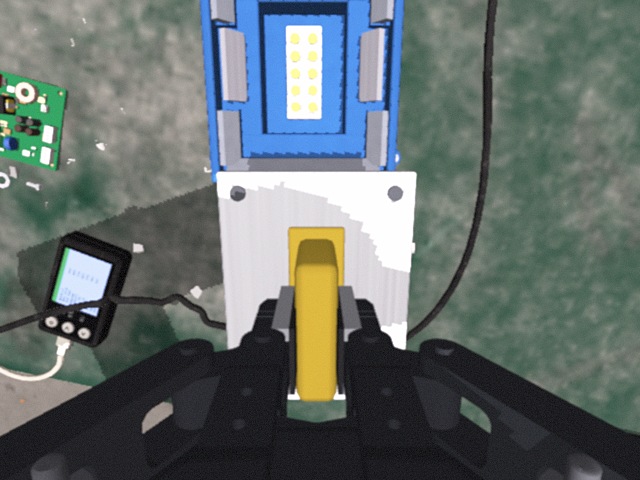

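The view shows the plate held square, its front corners at (218,173) and (415,173). The box lies straight ahead with its tongues at (232,65) and (371,65), parallel to the plate. I compute the offset of the plate to the tool.

```bash
python3 - <<'E'
from h import *
import pickle
C=pickle.load(open('w_h.pkl','rb'))
s=arm.read_state();Rt=R.from_quat(s['ee_rot']);p=np.array(s['position'])
z=p[2]-10.6
P=[atz(C,q,z) for q in ((218,173),(415,173))]
print('plate front corners tool',[Rt.inv().apply(x-p).round(1) for x in P])
for zz in (48,54): 
  T=[atz(C,q,zz) for q in((232,65),(371,65))]; print('tongues',zz,[t.round(1) for t in T],np.mean(T,0).round(1))
a=[atz(C,q,54)[:2] for q in ((205,0),(213,183),(403,0),(393,180))]
for i in(0,2): d=a[i]-a[i+1]; print('rim yaw',np.degrees(np.arctan2(d[1],d[0])).round(1))
d=P[0]-P[1];print('plate yaw',np.degrees(np.arctan2(-d[0],d[1])).round(1))
E
```

```text
plate front corners tool [array([ 50.4, -37.2,  10.5]), array([50.4, 36.8, 10.6])]
tongues 48 [array([553.5, 191.7,  48. ]), array([574.4, 108. ,  48. ])] [564.  149.8  48. ]
tongues 54 [array([553. , 190.4,  54. ]), array([573.4, 108.5,  54. ])] [563.2 149.4  54. ]
rim yaw 12.6
rim yaw 13.7
plate yaw 14.0
```

Emit:
servo_tool([
  [0,0.03,-0.003,0,0,0,0],
  [0,0.07,-0.006,0,0,0,0],
  [0,0.09,-0.009,0.01,0,0,0],
  [0,0.103,-0.009,0.03,0,0,0],
  [0,0.103,-0.009,0.05,0,0,0],
  [0,0.103,-0.009,0.07,0,0,0],
  [0,0.103,-0.009,0.085,0,0,0],
  [0,0.103,-0.009,0.09,0,0,0],
  [0,0.103,-0.009,0.09,0,0,0],
])

```text
clock: 9.57
position: [562.9, 150.0, 86.4]
ee_rot: [0.993, 0.122, 0.0, 0.0]
contact_force: [0.6, -0.3, -1.4]
gripper_width: 13.0
grasp_force: 58.9
```

```bash
python3 - <<'E'
from h import *
go([562.8,149.1,63],13.9)
E
```

```text
shift [-0.0004  0.0008  0.0234] turn [ 0.01 -0.01  0.1 ] t 9.575 pos [562.9 150.   86.4] F [ 0.6 -0.3 -1.4] w 12.989152218890949
```

Emit:
servo_tool([
  [0,0,0.0008,0.006,0,0,0],
  [0,0,0.0008,0.012,0,0,0],
  [0,0,0.0008,0.016,0,0,0],
  [0,0,0.0008,0.02,0,0,0],
  [0,0,0.0008,0.022,0,0,0],
  [0,0,0.0008,0.024,0,0,0],
  [0,0,0.0008,0.024,0,0,0],
  [0,0,0.0008,0.024,0,0,0],
])

```text
clock: 10.58
position: [563.2, 149.3, 62.7]
ee_rot: [0.993, 0.122, 0.0, 0.0]
contact_force: [0.5, -2.2, 1.3]
gripper_width: 13.0
grasp_force: 59.2
```

The plate rests on the tongues. Release, rise, shut.

Emit:
servo_tool([
  [0.4,0,0,0,0,0,0],
  [0.4,0,0,0,0,0,0],
  [0.4,0,0,0,0,0,0],
  [0.4,0,0,0,0,0,0],
  [0.4,0,0,-0.01,0,0,0],
  [0.4,0,0,-0.03,0,0,0],
  [0.4,0,0,-0.05,0,0,0],
  [0,0,0,-0.05,0,0,0],
  [0,0,0,-0.05,0,0,0],
  [0,0,0,-0.05,0,0,0],
  [0,0,0,-0.05,0,0,0],
])

```text
clock: 11.95
position: [562.6, 149.2, 111.6]
ee_rot: [0.993, 0.122, -0.001, 0.0]
contact_force: [-0.2, 0.2, 0.5]
gripper_width: 0.1
grasp_force: 0.0
```

```bash
python3 - <<'E'
from h import *
C=cam('wrist'); S=cam('scene'); 
o=np.zeros((480,800,3),np.uint8); o[:,:500]=C['img'][:,70:570]; o[:300,500:]=cv2.resize(S['img'][150:230,210:290],(300,300),interpolation=2)
save('w_r.png',o); go([562.9,149.2,90],13.9)
E
```

```text
shift [0.0001 0.0001 0.0218] turn [0.01 0.05 0.11] t 12.05 pos [562.8 149.3 111.8] F [ 0.4 -0.   0.3] w -0.021523414817875435
```

View pics/w_r.png

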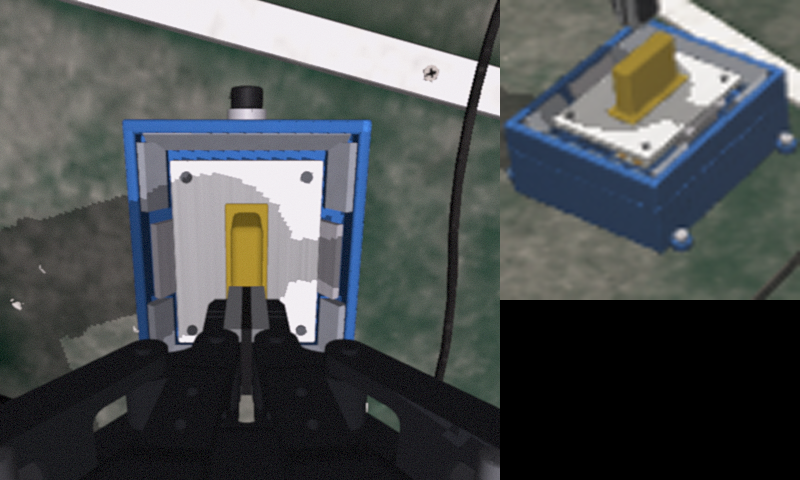

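The cover lies in the mouth on the tongues, centred, with plate corners at (170,160) and (323,160) in the wrist part, and it looks level in the scene crop. Now press with shut fingers.

Emit:
servo_tool([
  [0,0,0,0.01,0,0,0],
  [0,0,0,0.018,0,0,0],
  [0,0,0,0.022,0,0,0],
  [0,0,0,0.024,0,0,0],
  [0,0,0,0.026,0,0,0],
  [0,0,0,0.027,0,0,0],
  [0,0,0,0.028,0,0,0],
  [0,0,0,0.029,0,0,0],
  [0,0,0,0.03,0,0,0],
])

```text
clock: 13.18
position: [563.8, 150.1, 83.1]
ee_rot: [0.993, 0.122, 0.001, -0.001]
contact_force: [-0.1, 2.7, 2.8]
gripper_width: 0.1
grasp_force: 1.7
```

Emit:
servo_tool([
  [0,0,0,0.001,0,0,0],
  [0,0,0,0.002,0,0,0],
  [0,0,0,0.003,0,0,0],
  [0,0,0,0.004,0,0,0],
  [0,0,0,0.005,0,0,0],
  [0,0,0,0.005,0,0,0],
])

```text
clock: 13.92
position: [562.3, 149.3, 76.5]
ee_rot: [0.993, 0.122, -0.001, 0.0]
contact_force: [-0.2, -0.1, -0.5]
gripper_width: -0.1
grasp_force: 0.0
```

Emit:
servo_tool([
  [0,0,0,0.0005,0,0,0],
  [0,0,0,0.001,0,0,0],
  [0,0,0,0.0015,0,0,0],
  [0,0,0,0.002,0,0,0],
  [0,0,0,0.002,0,0,0],
])

```text
clock: 14.55
position: [562.8, 149.4, 76.1]
ee_rot: [0.993, 0.122, 0.0, 0.0]
contact_force: [-3.3, 0.4, 5.3]
gripper_width: 0.0
grasp_force: 2.7
```

Emit:
servo_tool([
  [0,0,0,0.001,0,0,0],
  [0,0,0,0.002,0,0,0],
  [0,0,0,0.002,0,0,0],
])

```text
clock: 14.92
position: [562.9, 149.3, 76.1]
ee_rot: [0.992, 0.122, 0.0, 0.0]
contact_force: [-6.2, -0.3, 14.9]
gripper_width: -0.3
grasp_force: 7.5
```

Emit:
servo_tool([
  [0,0,0,-0.01,0,0,0],
  [0,0,0,-0.04,0,0,0],
  [0,0,0,-0.08,0,0,0],
  [0,-0.04,0,-0.12,0,0,0],
  [0,-0.06,0,-0.14,0,0,0],
  [0,-0.06,0,-0.14,0,0,0],
])

```text
clock: 15.68
position: [504.8, 135.0, 215.5]
ee_rot: [0.993, 0.122, 0.002, -0.001]
contact_force: [-0.2, -0.2, -0.5]
gripper_width: -0.0
grasp_force: 0.0
```

```bash
python3 - <<'E'
from h import *
C=cam('wrist'); S=cam('scene'); 
o=np.zeros((480,800,3),np.uint8); o[:,:500]=C['img'][:,70:570]; o[:300,500:]=cv2.resize(S['img'][150:230,210:290],(300,300),interpolation=2)
save('w_f.png',o); go([562.9,149.2,90],13.9)
import pickle; pickle.dump((C,S),open('f.pkl','wb'))
E
```

```text
shift [0.0598 0.0003 0.1229] turn [-0.02 -0.01  0.11] t 15.775 pos [504.8 134.9 212.9] F [-0.2 -0.8 -0.3] w -0.018460381551563078
```

View pics/w_f.png

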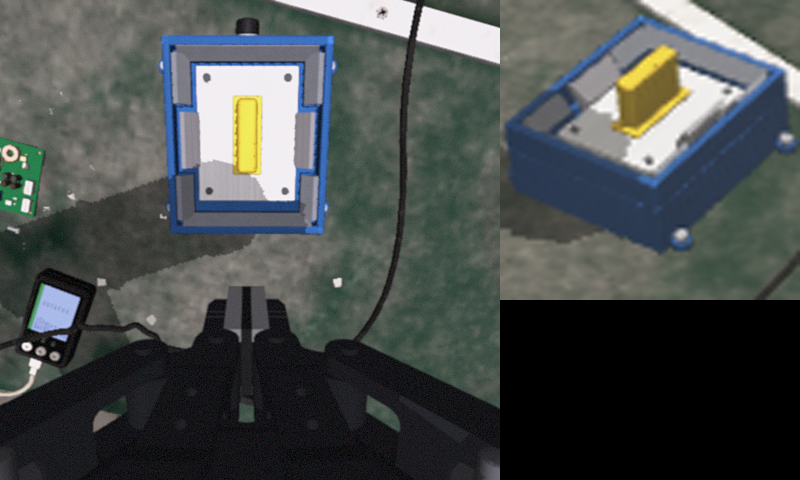

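The final view shows the cover low in the pocket and level, with plate corners at (196,66) and (298,66) and both tongues over its edges. The grip top stopped at z = 76.1 under 15 N, which matches fully home. The gripper is clear.

```bash
python3 -c "
from bench import arm
print(arm.job_done())"
```

```text
the job is handed in; nothing more can be done
None
```

The yellow-gripped cover nearest the base is snapped into the box: it looks level and its grip top is at 76 mm, which is fully home. The small black cover was not touched, the gripper is clear, and the job was handed in at about 16 s.

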